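# Load the gated feed lane with nylon support blocks

## Robot

A 6-joint arm with a two-finger parallel gripper is mounted at the origin on the work surface; the furniture and walls round the work are solid. World frame = base frame: x ahead of the robot, y to its left, z up, the work surface at z = 0. Lengths are in m, angles in rad, forces in N, time in s.
With the tool pointing down it reaches from about 0.3 to 0.825 m from the base axis. Payload 5.4 kg.
Tool frame: the origin (TCP) lies at the very end of the fingers, on their centre line; the grasp point (between the pads) lies 19 mm behind it; z points along the fingers, x is the direction in which the jaws open and shut, and the axes are right-handed (so a half turn about z gives the same grasp; the last joint's range is limited). The gripper opens to 92 mm and grips with 3 to 60 N. Pads are 20 mm wide; open, the fingers measure 128 mm over their backs; the gripper's body (75 mm by 189 mm) begins 69 mm behind the grasp point.
Start: joints at [1.033, 0.158, 1.597, -0, 1.386, -0.21], TCP at [0.185, 0.544, 0.215] pointing down, gripper open.
Joint ranges: [-2.91, 2.91], [-0.94, 2.29], [0.18, 2.7], [-1.29, 4.43], [0.17, 2.64], [-3, 3]. Speed limits (rad/s): [2.57, 2.57, 3.14, 3.14, 3.14, 3.14].

## Interface

Orientations are given as a rotation vector (axis times angle).
In Python, from workcell import bot gives the robot as it stands. Calls block until the motion is done:
- bot.goto(position, orientation): joint-space move of the TCP to a pose.
- bot.line_to(position, rot=None, max_speed=0.15): straight line of the TCP; rot=None keeps the orientation; max_speed is the mean speed in m/s.
- bot.set_joints(angles): joint-space move.
- bot.set_gripper(opening, newtons=None): opening from 0.0 (shut) to 1.0 (fully open); newtons is the grip in N (None keeps the last); returns when the fingers have stopped.
- bot.hold(seconds).
- bot.inverse_kinematics(position, orientation): joint angles nearest the present ones, or None.
- bot.read_camera(name): name is "scene" or "top" or "wrist"; returns a dict with "pixels" (420x560x3 uint8, blue, green, red), "fx", "fy", "cx", "cy" (pixels), "R" (3x3) and "t" (3): a world point X has camera coordinates R X + t. Camera axes: x right, y down, z forward; pixel columns grow to the right and rows downward; lengths in m; the calibration is good to about 2 mm. A picture is of the moment at which its call begins. There is no depth.
A pose or a line that the arm cannot do raises bot.MotionError and nothing moves.
- bot.job_done(): hands the job in, once; it reports no verdict.
Readings, each from a call of its own:
- bot.current_clock(): time.
- bot.current_joints(): joint angles.
- bot.current_joint_vel(): joint speeds.
- bot.current_effort(): joint torques, N m.
- bot.current_ee_pos(): TCP position.
- bot.current_tool_rot(): TCP orientation.
- bot.current_contact_force(): force on the tool from outside, world axes, zero at the start.
- bot.current_ft_torque(): the same for the moment, N m.
- bot.current_opening(): opening from 0.0 (shut) to 1.0 (fully open).
Only numpy, scipy, OpenCV 4.12 (cv2) and the standard library are available. Lean on these libraries where they do the work, as an engineer would, in place of code of your own. Each camera call takes 0.05 s, during which the arm holds its last target.

## Task

Load the sloping feed lane on the raised grey board: slide its red gate fully aside by the black handle, lay both cream nylon blocks lengthwise, one after the other, on the open upper ramp so that each slides down under the clear roof, the first to the blue end stop and the second up against it, and then slide the gate fully shut behind them. Leave the two dishes, the tape roll, the bottle and everything else where they stand.

Things in the scene. Friction and masses are not known exactly. Their poses are not given: they have to be found in the camera images.
- lane: sloping roller lane, fixed. Origin on the roller tops (the floor), centre line, at the gate, 76 mm above the grey board; x down the slope (14 deg), y across, z square to the floor. Covered part x = 6 to 200 mm, 66 mm wide inside, walls 5 mm; clear roof 34 to 37 mm above the floor, its screws to 43 mm. Gate guide on the -y side, 8 mm above the floor, to y = -127 mm. A released block rolls down by itself
- ramp (a point): centre of the open loading ramp on the floor, axes as lane, at x = -70 mm there. The ramp reaches 70 mm up the slope from here (open end) and 65 mm down it, to the gate. Its kerbs are 8 mm high, 5 mm thick, inner faces 77 mm apart at the upper end and 66 mm at the gate
- stop (a point): blue end stop's face at floor level, axes as lane, at x = 200 mm there; two 90 mm blocks end to end leave 14 mm up to the gate
- gate (a joint): slide of the red gate blade across the lane: 0 = shut, grows towards the lane's -y (the robot's right) to 0.085 m = fully open; a block passes from 0.070 m on. Starts shut or up to 25 mm ajar, stays where it is left, needs about 2 N to move. Blade 72 mm wide, 5 mm thick, its top 38 mm (handle foot 44 mm) above the floor
- gate_handle (a point): point in the gate's black handle fin, moves with the gate, axes as lane. The fin stands square to the floor on the blade's middle: 12 mm thick along y (the sliding direction), 36 mm long along x, from 44 to 92 mm above the floor; this point is on its centre line 78 mm above the floor, 14 mm below its top
- block_1: cream nylon support block, 90 mm long (its x), 58 mm wide (its y), 26 mm high with two shallow round recesses in its top, 0.12 to 0.24 kg; lies flat on the grey board, whose top is 135 mm above the bench; origin at the centre of its underside. Grip it across the 58 mm width. The two blocks are alike and interchangeable
- block_2: cream nylon support block, 90 mm long (its x), 58 mm wide (its y), 26 mm high with two shallow round recesses in its top, 0.12 to 0.24 kg; lies flat on the grey board, whose top is 135 mm above the bench; origin at the centre of its underside. Grip it across the 58 mm width. The two blocks are alike and interchangeable
- caps_dish: round black parts dish with white caps, 86 mm across, 22 mm high, loose; origin at the centre of its underside; to be left alone
- springs_dish: round black parts dish with springs, 92 mm across, 24 mm high, loose; origin at the centre of its underside; to be left alone
- tape_roll: roll of cream masking tape lying flat, 100 mm across, 25 mm high, loose; origin at the centre of its underside; to be left alone
- bottle: white dispenser bottle with red spout, standing, 60 mm across, 150 mm high, loose; origin at the centre of its underside; to be left alone

How it is judged:
By the outcome, as a careful person would: the job done as asked, in the order asked, and still so for the second after the job is handed in, with the robot touching nothing.
It also fails if it takes over 72 s, if anything falls off the work surface, if the arm or the gripper's body presses on something with over 40 N, if the wrist force passes 120 N, or if a joint passes its speed limit or range.

## Working session

There is one attempt and no reset: what is moved stays moved. The work goes in short steps, each a Python script; the robot and the scene stay as the last script left them, time stands still between calls to the robot, and variables do not carry over. Pictures are saved under pics/ and viewed, and the job is handed in when it is done.

```bash
ls; mkdir -p pics; python3 - <<'E'
from workcell import bot
import cv2,numpy as np
for n in ["scene","top","wrist"]:
    c=bot.read_camera(n); cv2.imwrite(f"pics/{n}0.png",c["pixels"])
    print(n,c["fx"],c["fy"],c["cx"],c["cy"],np.round(c["R"],3).tolist(),np.round(c["t"],3).tolist(), np.round(-np.array(c["R"]).T@c["t"],3))
print(bot.current_clock(),bot.current_tool_rot(),bot.current_opening())
E
```

```text
pics
scene 385.5572419388667 385.5572419388667 283.4590469603844 214.87117395918105 [[-0.731, -0.683, -0.008], [-0.531, 0.576, -0.621], [0.429, -0.45, -0.783]] [0.341, 0.526, 0.784] [0.192 0.282 0.944]
top 426.95759609930343 426.95759609930343 275.0268477206426 209.17791076007316 [[0.028, -1.0, -0.012], [-0.99, -0.026, -0.139], [0.138, 0.015, -0.99]] [-0.118, 0.632, 1.305] [ 0.449 -0.121  1.379]
wrist 332.5652165519484 332.5652165519484 278.01464546961216 207.93396515439156 [[0.322, 0.947, -0.001], [0.918, -0.312, 0.244], [0.231, -0.08, -0.97]] [-0.574, -0.028, 0.389] [0.121 0.566 0.383]
0.15 [ 2.55366499e+00  1.82885614e+00 -2.09744529e-03] 0.9995949670737064
```

View pics/scene0.png

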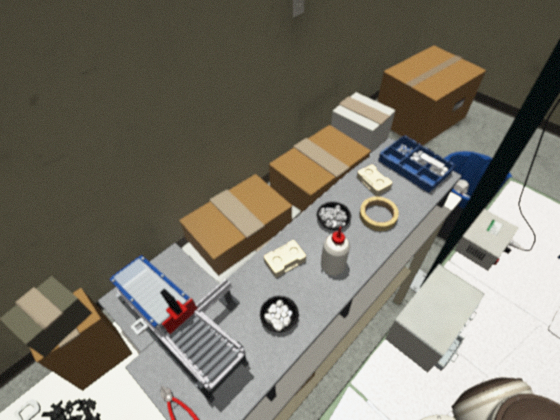

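View pics/top0.png

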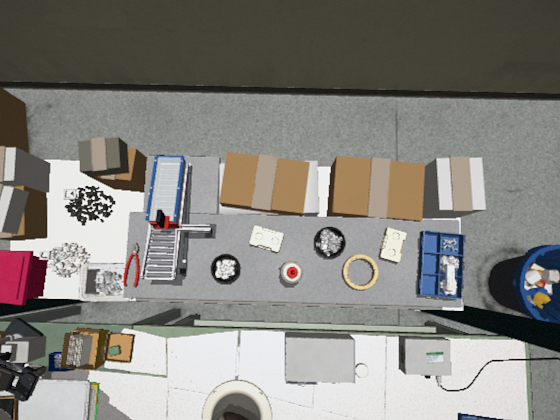

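View pics/wrist0.png

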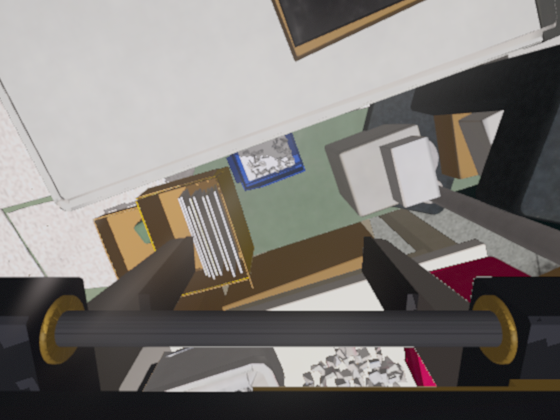

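The scene view shows the lane at lower left (gate and handle around (172,303), ramp around (205,345)), with the blocks at (285,258) and (374,179). In the top view the lane runs up the picture at column ~165, the blocks are at (266,238) and (393,244), and the tape roll is next to the second block. Next I'll get rough positions by ray casting.

```bash
cat > h.py <<'E'
from workcell import bot
import cv2,numpy as np
from scipy.spatial.transform import Rotation as Ro
def ray(c,u,v):
    R=np.array(c["R"]);t=np.array(c["t"])
    d=R.T@np.array([(u-c["cx"])/c["fx"],(v-c["cy"])/c["fy"],1.]); return -R.T@t,d/np.linalg.norm(d)
def onz(c,u,v,z):
    o,d=ray(c,u,v); return o+d*(z-o[2])/d[2]
def proj(c,X):
    p=np.array(c["R"])@X+np.array(c["t"]); return np.array([c["cx"]+c["fx"]*p[0]/p[2],c["cy"]+c["fy"]*p[1]/p[2]])
def tri(c1,p1,c2,p2):
    P=[np.array([[c["fx"],0,c["cx"]],[0,c["fy"],c["cy"]],[0,0,1]])@np.c_[np.array(c["R"]),np.array(c["t"])] for c in(c1,c2)]
    X=cv2.triangulatePoints(P[0],P[1],np.array(p1,float).reshape(2,1),np.array(p2,float).reshape(2,1)); return (X[:3]/X[3]).ravel()
def save(c,n): cv2.imwrite(f"pics/{n}.png",c["pixels"])
E
python3 - <<'E'
from h import *
c=bot.read_camera("top"); s=bot.read_camera("scene")
import pickle; pickle.dump((c,s),open("cams0.pkl","wb"))
for n,u,v,z in [("b1",266,238,.161),("b2",393,244,.161),("rampnear l",147,278,.24),("rampnear r",181,280,.24),("end",170,158,.22),("bottle",291,272,.285),("caps",226,268,.157),("springs",330,242,.159),("tape",361,272,.16)]:
    print(n,np.round(onz(c,u,v,z),3))
def crop(c,x0,x1,y0,y1,n,k): cv2.imwrite(f"pics/{n}.png",cv2.resize(c["pixels"][y0:y1,x0:x1],None,fx=k,fy=k,interpolation=cv2.INTER_CUBIC))
crop(c,120,260,140,300,"topc",3.75)
crop(s,90,260,230,400,"scenec",3.5)
E
```

```text
b1 [ 0.535 -0.079  0.161]
b2 [ 0.528 -0.44   0.161]
rampnear l [0.415 0.23  0.24 ]
rampnear r [0.413 0.139 0.24 ]
end [0.747 0.194 0.22 ]
bottle [ 0.442 -0.149  0.285]
caps [0.447 0.032 0.157]
springs [ 0.529 -0.262  0.159]
tape [ 0.447 -0.35   0.16 ]
```

View pics/topc.png

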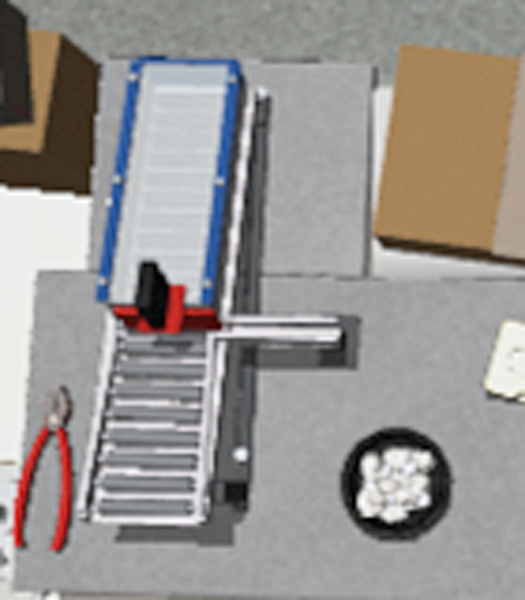

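View pics/scenec.png

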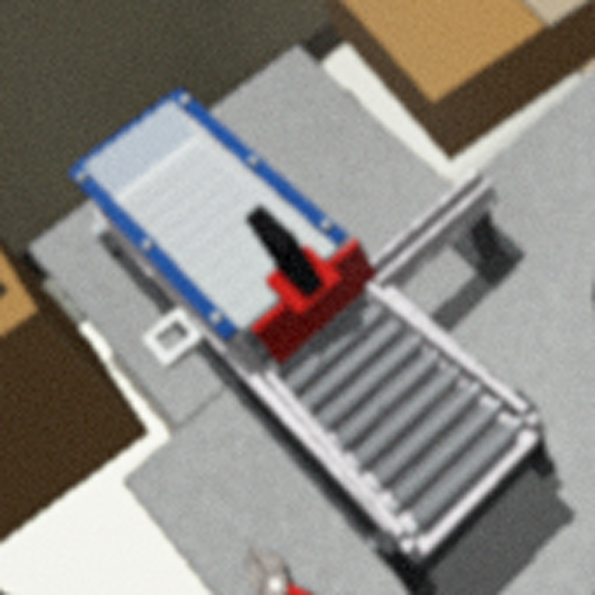

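```bash
python3 - <<'E'
from h import *
R=Ro.from_matrix(np.array([[0,1,0],[1,0,0],[0,0,-1.]]).T) if 0 else Ro.from_matrix(np.column_stack([[0,1,0],[1,0,0],[0,0,-1.]]))
rv=R.as_rotvec(); print(rv)
for p in [(0.64,0.17,0.40),(0.60,0.17,0.40),(0.64,-0.08,0.36),(0.62,-0.43,0.36)]:
    print(p,bot.inverse_kinematics(p,rv))
bot.goto((0.62,0.17,0.40),rv)
c=bot.read_camera("wrist");save(c,"w1")
import pickle; pickle.dump(c,open("w1.pkl","wb"))
print(bot.current_clock(),bot.current_ee_pos(),np.round(-np.array(c["R"]).T@c["t"],4))
E
```

```text
[2.22144147 2.22144147 0.        ]
(0.64, 0.17, 0.4) [ 7.75604397e-02  3.53924132e-01  1.00543857e+00 -4.44089210e-16
  1.78222995e+00 -1.49323589e+00]
(0.6, 0.17, 0.4) [ 8.26273404e-02  2.43683997e-01  1.13981754e+00 -4.44089210e-16
  1.75809112e+00 -1.48816899e+00]
(0.64, -0.08, 0.36) [-3.11339750e-01  2.96417249e-01  1.15354935e+00 -4.44089210e-16
  1.69162606e+00 -1.88213608e+00]
(0.62, -0.43, 0.36) [-7.65968435e-01  6.35188893e-01  7.02269256e-01 -4.44089210e-16
  1.80413450e+00 -2.33676476e+00]
2.4583 [0.61959613 0.17092692 0.39974507] [0.5517 0.1701 0.5689]
```

View pics/w1.png

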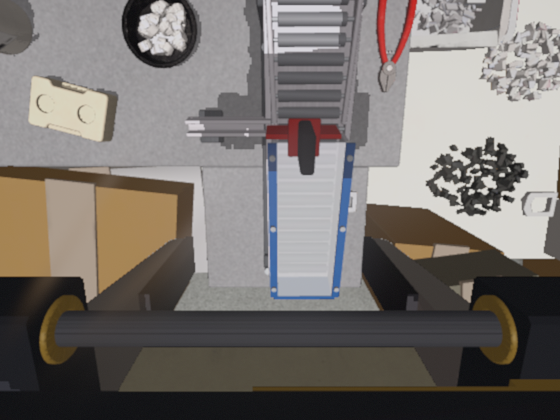

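The wrist view shows the whole lane: the handle top is near (306,165), the gate guide runs left to (188,127), the roof corners are near (268,140), (352,143), (272,298) and (340,298), and block 1 is at (68,108). I'll zoom in for precise features.

```bash
python3 - <<'E'
from h import *
im=cv2.imread("pics/w1.png")
cv2.imwrite("pics/w1a.png",cv2.resize(im[100:190,180:370],None,fx=4.2,fy=4.2,interpolation=cv2.INTER_CUBIC))
cv2.imwrite("pics/w1b.png",cv2.resize(im[0:120,240:380],None,fx=4.5,fy=4.5,interpolation=cv2.INTER_CUBIC))
cv2.imwrite("pics/w1c.png",cv2.resize(im[180:310,240:380],None,fx=4.5,fy=4.5,interpolation=cv2.INTER_CUBIC))
E
```

```text
(no output)
```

View pics/w1a.png

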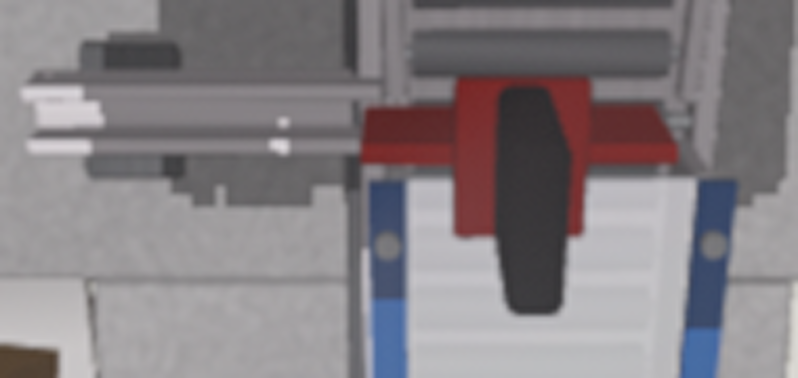

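View pics/w1b.png

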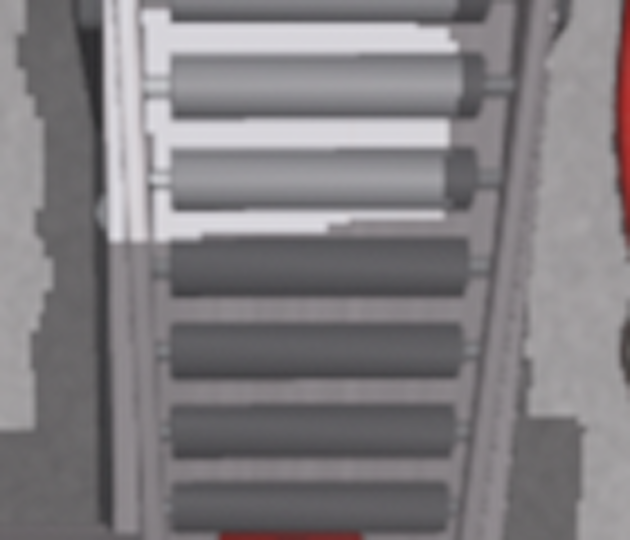

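View pics/w1c.png

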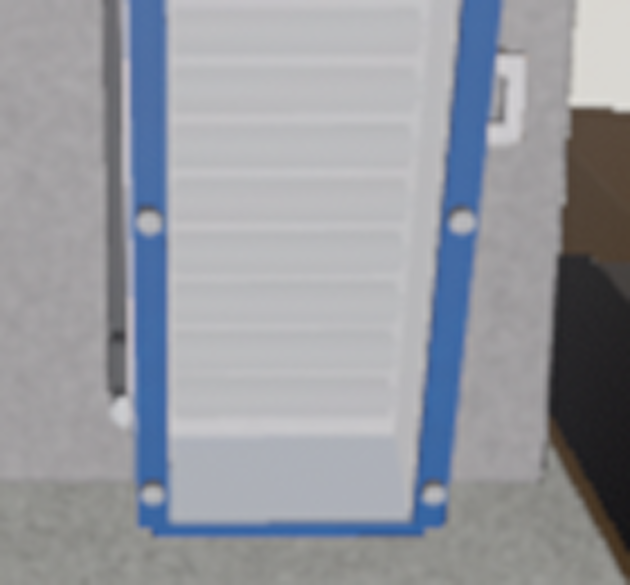

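```bash
cat > lane.py <<'E'
from h import *
import pickle
c=pickle.load(open("w1.pkl","rb"))
a=np.deg2rad(14)
def Rl(th): # lane axes columns in world
    x=np.array([np.cos(th)*np.cos(a),np.sin(th)*np.cos(a),-np.sin(a)]); y=np.array([-np.sin(th),np.cos(th),0]); return np.column_stack([x,y,np.cross(x,y)])
def cast(c,uv,O,th,h):
    L=Rl(th);o,d=ray(c,*uv);n=L[:,2];s=(n@(O-o)+h)/(n@d);return L.T@(o+s*d-O)
if __name__=="__main__":
    S=[(272.4,158.6),(349.8,158.6),(273.1,229.1),(342.7,229.1),(274,289.8),(336.2,289.8)]
    B=[(265.95,136.7),(341.2,136.7)]
    O=np.array([.56,.18,.211]);th=0.
    for i in range(20):
        P=np.array([cast(c,p,O,th,.042) for p in S]); M=(P[::2]+P[1::2])/2
        k=np.polyfit(M[:,0],M[:,1],1); b=np.array([cast(c,p,O,th,.038) for p in B])
        L=Rl(th); O=O+L@np.array([b[:,0].mean(),k[1],0]); O[2]=.211; th+=np.arctan(k[0])
    print(O,np.degrees(th)); print(np.round(P*1e3,1)); print(np.round(b*1e3,1))
    K=[(264.2,14),(273.5,14),(267,110),(273,110),(354,14),(342.5,110)]
    for p in [(240+105/4.5,20/4.5),(240+145/4.5,20/4.5),(240+125/4.5,520/4.5),(240+150/4.5,520/4.5),(240+520/4.5,20/4.5),(240+550/4.5,20/4.5),(240+462/4.5,520/4.5),(240+500/4.5,520/4.5),(240+144/4.5,530/4.5),(240+440/4.5,530/4.5)]: print(np.round(cast(c,p,O,th,.008)*1e3,1))
    print("roof corners",np.round([1e3*cast(c,p,O,th,.037) for p in [(180+371/4.2,100+180/4.2),(180+738/4.2,100+180/4.2),(240+138/4.5,180+528/4.5),(240+445/4.5,180+528/4.5)]],1))
    print("guide end",np.round(1e3*cast(c,(180+25/4.2,100+120/4.2),O,th,.02),1))
    print("fin top",np.round([1e3*cast(c,(180+p[0]/4.2,100+p[1]/4.2),O,th,.092) for p in [(504,305),(562,305),(498,95),(560,150),(533,313)]],1))
E
python3 lane.py
```

```text
[0.55380617 0.20217717 0.211     ] 0.2654813957555239
[[ 20.2 -37.3  42. ]
 [ 20.5  37.3  42. ]
 [ 99.8 -37.4  42. ]
 [100.2  37.5  42. ]
 [185.1 -37.2  42. ]
 [185.5  37.2  42. ]]
[[ -0.1 -43.2  38. ]
 [  0.1  27.9  38. ]]
[-108.6  -44.2    8. ]
[-108.6  -36.4    8. ]
[-13.1 -42.    8. ]
[-13.1 -36.4   8. ]
[-108.4   36.1    8. ]
[-108.3   41.9    8. ]
[-12.9  33.3   8. ]
[-12.8  41.8   8. ]
[-10.9 -37.8   8. ]
[-10.7  28.6   8. ]
roof corners [[  6.1 -41.1  37. ]
 [  6.5  42.5  37. ]
 [201.7 -41.5  37. ]
 [202.1  42.6  37. ]]
guide end [  -3.4 -122.7   20. ]
fin top [[ 14.5 -13.9  92. ]
 [ 14.5  -2.5  92. ]
 [-26.5 -16.1  92. ]
 [-16.3  -4.4  92. ]
 [ 16.2  -8.1  92. ]]
```

Lane fit: origin (0.5538, 0.2022, 0.211), yaw 0.3°. The checks agree with the given sizes: roof corners at x = 6 and 202, y = ±42; blade width 71 mm; screws symmetric. The gate is about 8 mm ajar. I'll cross-check in the other cameras and measure the blocks before moving.

```bash
python3 - <<'E'
from lane import *
O=np.array([.5538,.2022,.211]);th=np.deg2rad(.27);L=Rl(th)
t,s=pickle.load(open("cams0.pkl","rb"))
for n,p in [("roof ul -y",(.006,-.042,.037)),("roof end -y",(.201,-.042,.037)),("roof end +y",(.201,.042,.037)),("fin top",(0,-.008,.092))]:
    X=O+L@np.array(p); pt,ps=proj(t,X),proj(s,X); print(n,np.round(X,3),"topc",np.round((pt-[120,140])*3.75),"scenec",np.round((ps-[90,230])*3.5))
def blocks(c,roi):
    x0,x1,y0,y1=roi; im=c["pixels"]; hsv=cv2.cvtColor(im,cv2.COLOR_BGR2HSV)
    m=np.zeros(im.shape[:2],np.uint8); m[y0:y1,x0:x1]=cv2.inRange(hsv,(18,25,120),(35,140,255))[y0:y1,x0:x1]
    m=cv2.morphologyEx(m,cv2.MORPH_CLOSE,np.ones((7,7)))
    cs=cv2.findContours(m,cv2.RETR_EXTERNAL,cv2.CHAIN_APPROX_NONE)[0]; k=max(cs,key=cv2.contourArea)
    P=np.array([onz(c,*q[0],.161)[:2] for q in k]); r=cv2.minAreaRect((P*1e3).astype(np.float32)); return r,cv2.boundingRect(k)
print(blocks(c,(10,130,60,160)))
print(blocks(t,(240,290,220,260)));print(blocks(t,(375,410,222,266)))
im=c["pixels"]; cv2.imwrite("pics/w1d.png",cv2.resize(im[65:150,15:130],None,fx=6,fy=6,interpolation=cv2.INTER_CUBIC))
E
```

```text
roof ul -y [0.569 0.16  0.245] topc [210. 303.] scenec [348. 236.]
roof end -y [0.758 0.161 0.198] topc [239.  62.] scenec [180.  90.]
roof end +y [0.758 0.245 0.198] topc [129.  60.] scenec [ 67. 174.]
fin top [0.576 0.194 0.3  ] topc [142. 282.] scenec [267. 224.]
(((533.7565307617188, -76.60396575927734), (88.87664031982422, 57.627044677734375), 75.24799346923828), (28, 76, 81, 66))
(((511.1878356933594, -72.31707763671875), (89.3171157836914, 10.873077392578125), 74.92118072509766), (249, 240, 31, 12))
(((526.2809448242188, -437.504150390625), (61.3265495300293, 88.96825408935547), 76.57295227050781), (380, 228, 27, 35))
```

View pics/w1d.png

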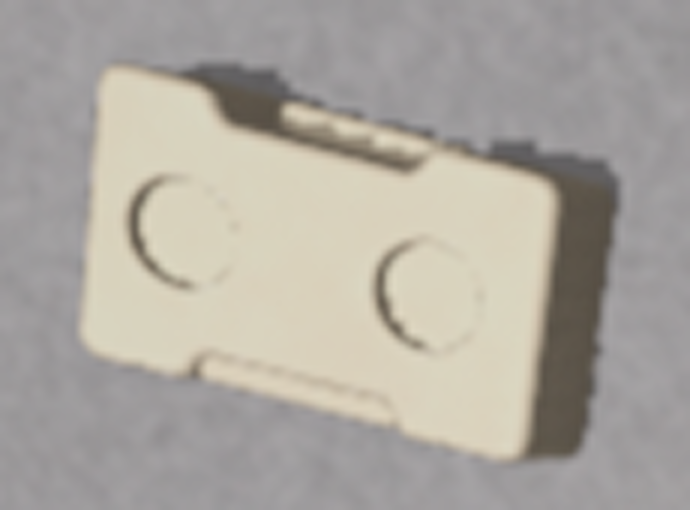

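The other cameras agree to about 1 px (1–3 mm). Block 1 is at (534,-77) mm, long axis at 75°, measuring 89×58. Now I'll open the gate.

```bash
cat >> h.py <<'E'
a_=np.deg2rad(14);th_=np.deg2rad(.27)
Ol=np.array([.5538,.2022,.211])
_x=np.array([np.cos(th_)*np.cos(a_),np.sin(th_)*np.cos(a_),-np.sin(a_)]);_y=np.array([-np.sin(th_),np.cos(th_),0])
Ll=np.column_stack([_x,_y,np.cross(_x,_y)])
LR=Ro.from_matrix(np.column_stack([Ll[:,1],Ll[:,0],-Ll[:,2]])).as_rotvec()
def W(x,y,z): return Ol+Ll@np.array([x,y,z])
def tolane(p): return Ll.T@(np.array(p)-Ol)
def fl(): return np.round(Ll.T@np.array(bot.current_contact_force()),1)
E
python3 - <<'E'
from h import *
bot.set_gripper(0.45)
bot.goto(W(0,-.008,.115),LR); 
bot.line_to(W(0,-.008,.059),max_speed=.1)
print(fl()); bot.set_gripper(0,20)
print("grip",bot.current_opening()*92,np.round(tolane(bot.current_ee_pos())*1e3,1),fl(),bot.current_clock())
bot.line_to(W(0,-.045,.059),max_speed=.08); print(fl())
bot.line_to(W(0,-.083,.059),max_speed=.08); print(fl())
for y in (.084,.085,.086):
    bot.line_to(W(0,-y,.059),max_speed=.02); f=fl(); print(y,f,np.round(tolane(bot.current_ee_pos())*1e3,1))
    if abs(f[1])>8: break
c=bot.read_camera("wrist");save(c,"w2"); print(bot.current_opening()*92,bot.current_clock())
E
```

```text
[-0.5 -0.7  0.7]
grip 11.830130835223631 [ 0.1 -7.9 59.2] [1.2 0.6 2.2] 5.0167
[-0.  -1.4  1.4]
[ 1.4 -1.2  3.5]
0.084 [ 0.7 -0.4  4.4] [  0.  -83.9  59.2]
0.085 [0.5 1.8 4.9] [  0.  -84.6  59.2]
0.086 [1.1 4.2 5.5] [  0.  -85.   59.2]
11.601286870529403 7.05
```

View pics/w2.png

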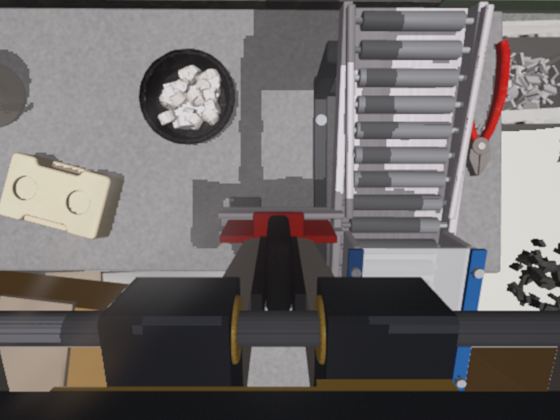

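The gate is at its stop: the TCP stopped at y = -85.0 mm, the force rose to 4 N, and the blade is clear of the ramp in the picture. Now block 1.

```bash
cat > blk.py <<'E'
from h import *
def blocks(c,roi):
    x0,x1,y0,y1=roi; im=c["pixels"]; hsv=cv2.cvtColor(im,cv2.COLOR_BGR2HSV)
    m=np.zeros(im.shape[:2],np.uint8); m[y0:y1,x0:x1]=cv2.inRange(hsv,(18,25,120),(35,140,255))[y0:y1,x0:x1]
    m=cv2.morphologyEx(m,cv2.MORPH_CLOSE,np.ones((7,7)))
    cs=cv2.findContours(m,cv2.RETR_EXTERNAL,cv2.CHAIN_APPROX_NONE)[0]; k=max(cs,key=cv2.contourArea)
    P=np.array([onz(c,*q[0],.161)[:2] for q in k]); return cv2.minAreaRect((P*1e3).astype(np.float32)),cv2.boundingRect(k)
def down(ang): # jaw direction angle
    x=np.array([np.cos(ang),np.sin(ang),0]);z=np.array([0,0,-1.]);return Ro.from_matrix(np.column_stack([x,np.cross(z,x),z])).as_rotvec()
E
python3 - <<'E'
from blk import *
c=bot.read_camera("wrist"); print(blocks(c,(0,130,140,245)))
bot.set_gripper(0.40); bot.line_to(W(0,-.085,.125),max_speed=.2)
r=down(np.deg2rad(-14.8)); p=np.array([.5338,-.0766,.26])
bot.goto(p,r); bot.set_gripper(0.88)
print(bot.current_joints(),bot.current_clock())
c=bot.read_camera("wrist");save(c,"w3")
E
```

```text
(((533.957763671875, -77.5253677368164), (90.87637329101562, 57.357948303222656), 75.73529052734375), (0, 153, 111, 86))
[-3.66749173e-01  3.73867631e-02  1.63734324e+00 -9.34536496e-06
  1.46681652e+00 -1.08407899e-01] 10.225
```

View pics/w3.png

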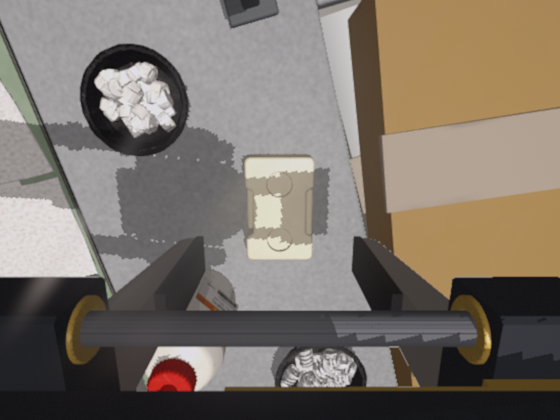

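The block sits well between the fingers, at (280,207). The brown box on the right may come close to the gripper body, so I'll check its height before lowering.

```bash
python3 - <<'E'
from h import *
import pickle
t,s=pickle.load(open("cams0.pkl","rb"))
cv2.imwrite("pics/topb.png",cv2.resize(t["pixels"][145:225,210:330],None,fx=6,fy=6,interpolation=cv2.INTER_CUBIC))
cv2.imwrite("pics/sceneb.png",cv2.resize(s["pixels"][170:280,170:300],None,fx=5,fy=5,interpolation=cv2.INTER_CUBIC))
im=cv2.imread("pics/w3.png");cv2.imwrite("pics/w3b.png",cv2.resize(im[80:300,300:480],None,fx=2.7,fy=2.7))
E
```

```text
(no output)
```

View pics/topb.png

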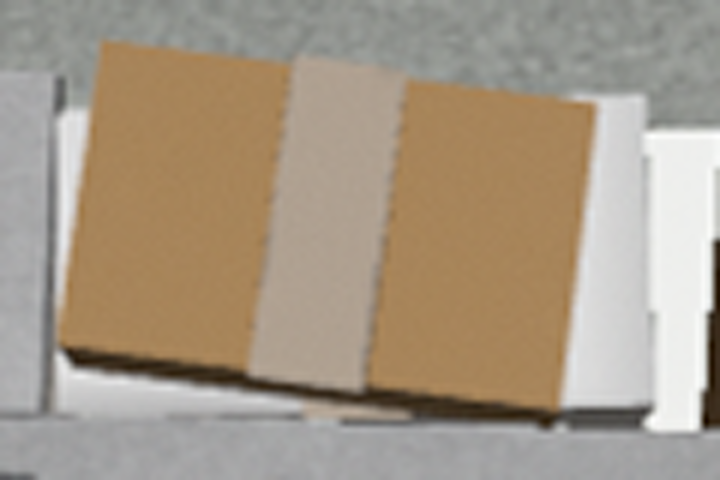

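View pics/sceneb.png

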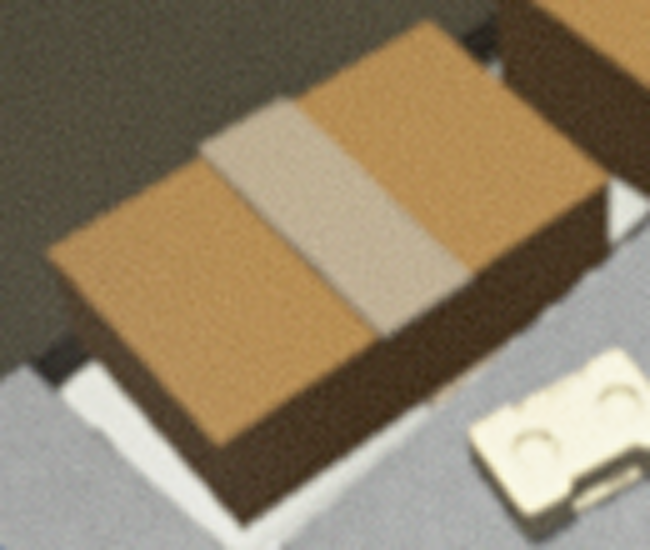

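View pics/w3b.png

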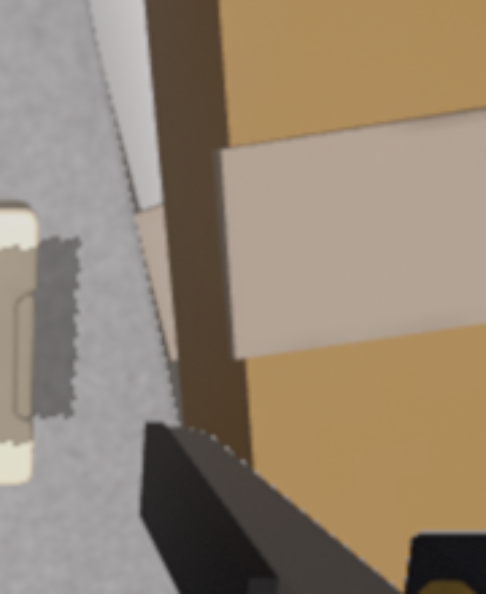

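```bash
python3 - <<'E'
from h import *
import pickle
t,s=pickle.load(open("cams0.pkl","rb"))
for a,b in [((251.3,207),(247,237)),((270.8,210),(264,224.4)),((220.3,202.8),(214.4,258.6)),((303,213.3),(291.4,207))]:
    print(np.round(tri(t,a,s,b),3))
c=bot.read_camera("wrist")
print(np.round(tri(t,(251.3,207),c,(300+220/2.7,80+150/2.7)),3),np.round(tri(t,(270.8,210),c,(300+235/2.7,80+358/2.7)),3))
E
```

```text
[ 0.617 -0.037  0.201]
[ 0.611 -0.091  0.203]
[0.629 0.052 0.197]
[ 0.605 -0.181  0.193]
[ 0.618 -0.036  0.197] [ 0.611 -0.091  0.197]
```

Box top is at 0.20 m with its front face at x ≈ 0.61; the body bottom will be at 0.235 and the finger back at 0.588, so there's clearance. Descending.

```bash
python3 - <<'E'
from blk import *
bot.set_gripper(0.82)
p=np.array([.5338,-.0768,.147])
bot.line_to(p,max_speed=.12); print(np.round(bot.current_contact_force(),1))
bot.set_gripper(0,25); print("open",bot.current_opening()*92,np.round(bot.current_contact_force(),1))
bot.line_to(p+[0,0,.03],max_speed=.06); print(bot.current_opening()*92,np.round(bot.current_contact_force(),1),bot.current_clock())
c=bot.read_camera("wrist");save(c,"w4")
E
```

```text
[-0.1  0.4  0.2]
open 57.753633723268536 [0.2 0.7 3.2]
57.87451269507567 [-1.2 -1.2 -2.1] 12.7667
```

View pics/w4.png

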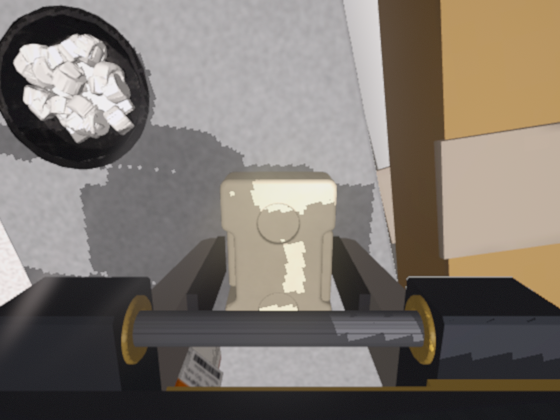

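```bash
python3 - <<'E'
from blk import *
bot.line_to((.5338,-.0768,.34),max_speed=.3)
bot.goto(W(-.07,0,.11),LR)
bot.line_to(W(-.07,0,.03),max_speed=.12); f0=fl(); print("f0",f0)
for h in (.014,.0130,.0125,.012):
    bot.line_to(W(-.07,0,h),max_speed=.03); f=fl(); print(h,f,np.round(tolane(bot.current_ee_pos())*1e3,1))
    if f[2]-f0[2]>3: break
c=bot.read_camera("wrist");save(c,"w5"); s=bot.read_camera("scene"); cv2.imwrite("pics/s5.png",cv2.resize(s["pixels"][230:400,90:260],None,fx=3.5,fy=3.5)); print(bot.current_clock())
E
```

```text
f0 [-0.  -0.3 -1.8]
0.014 [-0.3  0.5 -1.2] [-70.   0.  14.]
0.013 [ 0.8 -0.1 -1.8] [-70.   -0.   13.1]
0.0125 [ 0.3 -0.1 -0.6] [-70.    0.   12.6]
0.012 [-0.6  0.4  2.1] [-69.8   0.   12.6]
17.0583
```

View pics/w5.png

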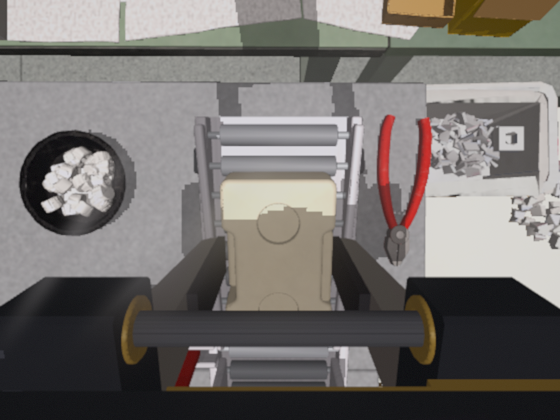

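View pics/s5.png

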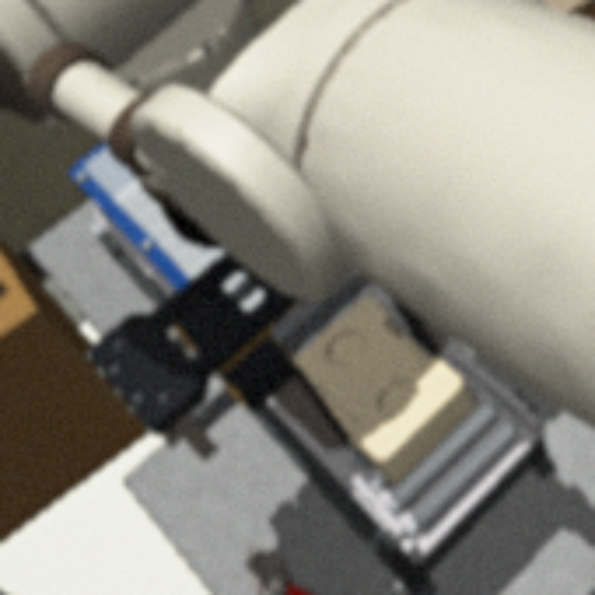

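The block is seated on the rollers and centred between the kerbs. Releasing.

```bash
python3 - <<'E'
from blk import *
bot.set_gripper(0.75); bot.hold(0.3)
bot.line_to(W(-.07,0,.11),max_speed=.2)
c=bot.read_camera("wrist");save(c,"w6"); s=bot.read_camera("scene"); cv2.imwrite("pics/s6.png",cv2.resize(s["pixels"][230:400,90:260],None,fx=3.5,fy=3.5)); t=bot.read_camera("top"); cv2.imwrite("pics/t6.png",cv2.resize(t["pixels"][140:300,120:260],None,fx=3.75,fy=3.75)); print(bot.current_clock())
E
```

```text
18.5167
```

View pics/w6.png

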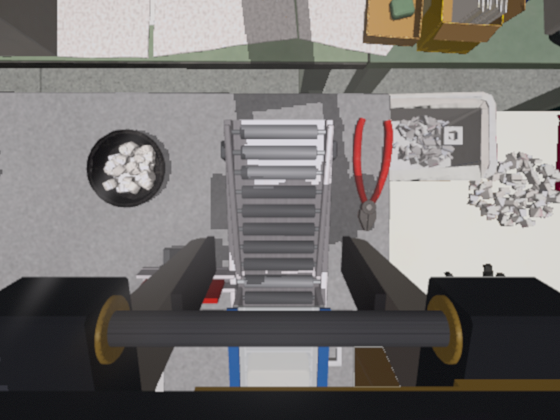

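View pics/t6.png

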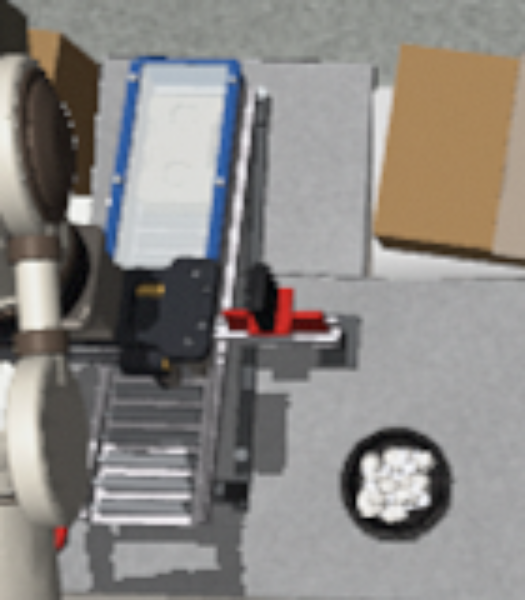

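View pics/s6.png

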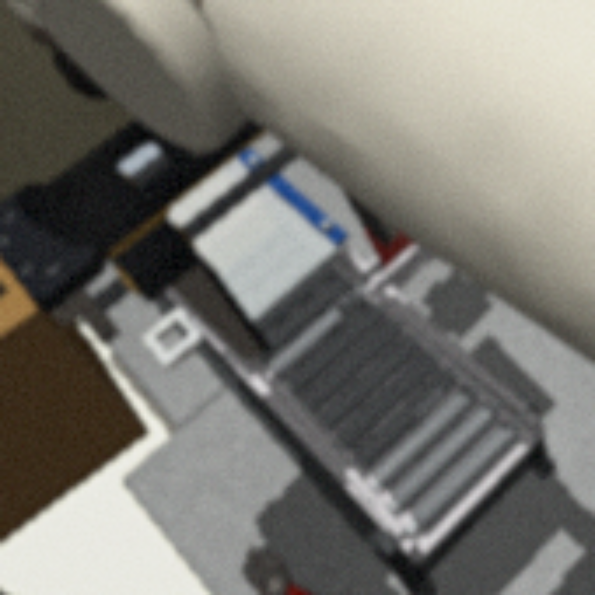

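Block 1 has slid under the roof to the end; in the top view its recesses are at (185,115) and (180,170), against the end. The gate is still open. Now block 2.

```bash
python3 - <<'E'
from blk import *
p=W(-.07,0,.11); bot.line_to((p[0],p[1],.40),rot=down(np.deg2rad(90)),max_speed=.3)
bot.goto((.526,-.437,.31),down(np.deg2rad(76.6)))
c=bot.read_camera("wrist");save(c,"w7"); print(bot.current_clock(),blocks(c,(190,370,120,300)),np.round(bot.current_joints(),2))
E
```

```text
21.2583 (((524.9786987304688, -440.5548400878906), (55.77229309082031, 90.02078247070312), 75.27986145019531), (245, 148, 59, 91)) [-0.87  0.41  1.11  0.    1.62 -2.21]
```

View pics/w7.png

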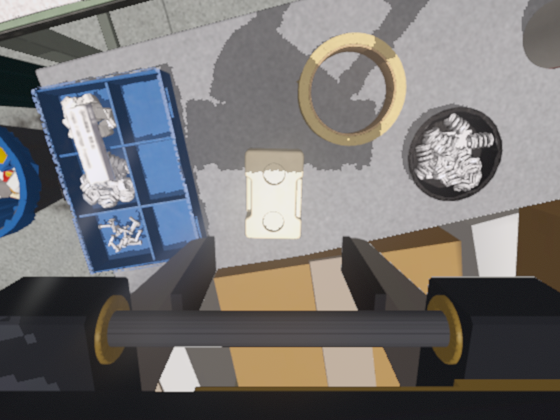

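```bash
python3 - <<'E'
from blk import *
im=cv2.imread("pics/w7.png");cv2.imwrite("pics/w7b.png",cv2.resize(im[140:245,235:315],None,fx=5.5,fy=5.5,interpolation=cv2.INTER_CUBIC))
E
```

```text
(no output)
```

View pics/w7b.png

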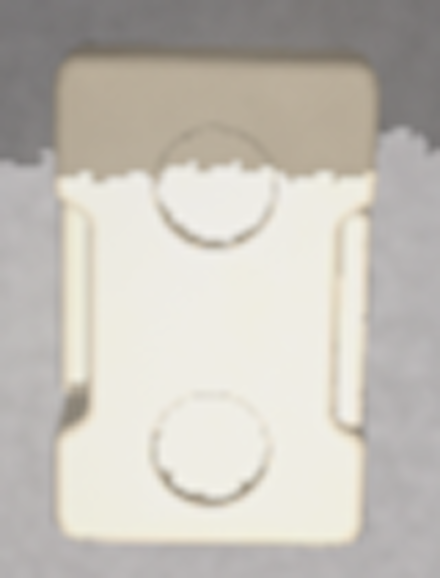

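```bash
python3 - <<'E'
from blk import *
c=bot.read_camera("wrist")
q=[(56,100),(58,520),(378,100),(362,520)]
P=[onz(c,235+u/5.5-.4,140+v/5.5-.4,.161)[:2]*1e3 for u,v in q]
print(np.round(P,1)); l=P[1]-P[0];r=P[3]-P[2]; print([np.degrees(np.arctan2(d[1],d[0])) for d in (l,r)],np.linalg.norm(P[0]-P[2]),np.linalg.norm(P[1]-P[3]))
T=[onz(c,235+u/5.5-.4,140+v/5.5-.4,.161)[:2]*1e3 for u,v in [(215,52),(212,545)]]; print(np.round(T,1),np.linalg.norm(T[0]-T[1]),(np.mean(P,0)+0),np.mean(T,0))
E
```

```text
[[ 483.6 -458.8]
 [ 557.7 -477.9]
 [ 496.5 -404.5]
 [ 570.6 -423.6]]
[np.float64(-14.453841894801016), np.float64(-14.454669384653982)] 55.727878704837316 55.726669698203025
[[ 482.  -430.1]
 [ 568.9 -451.5]] 89.54126145863158 [ 527.08686118 -441.20321199] [ 525.45450026 -440.80251297]
```

```bash
python3 - <<'E'
from blk import *
c=bot.read_camera("wrist")
for z in (.15,.2,.25,.3): print(z,np.round(onz(c,225,273,z),3),np.round(onz(c,311,262,z),3),np.round(onz(c,200,215,z),3),np.round(onz(c,200,240,z),3))
E
```

```text
0.15 [ 0.598 -0.512  0.15 ] [ 0.607 -0.42   0.15 ] [ 0.53 -0.52  0.15] [ 0.556 -0.528  0.15 ]
0.2 [ 0.578 -0.498  0.2  ] [ 0.585 -0.42   0.2  ] [ 0.52  -0.505  0.2  ] [ 0.542 -0.511  0.2  ]
0.25 [ 0.557 -0.484  0.25 ] [ 0.563 -0.42   0.25 ] [ 0.509 -0.49   0.25 ] [ 0.527 -0.495  0.25 ]
0.3 [ 0.536 -0.471  0.3  ] [ 0.54 -0.42  0.3 ] [ 0.498 -0.475  0.3  ] [ 0.513 -0.479  0.3  ]
```

```bash
python3 - <<'E'
from h import *
import pickle
t,s=pickle.load(open("cams0.pkl","rb"))
cv2.imwrite("pics/topd.png",cv2.resize(t["pixels"][190:310,320:480],None,fx=5,fy=5,interpolation=cv2.INTER_CUBIC))
E
```

```text
(no output)
```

View pics/topd.png

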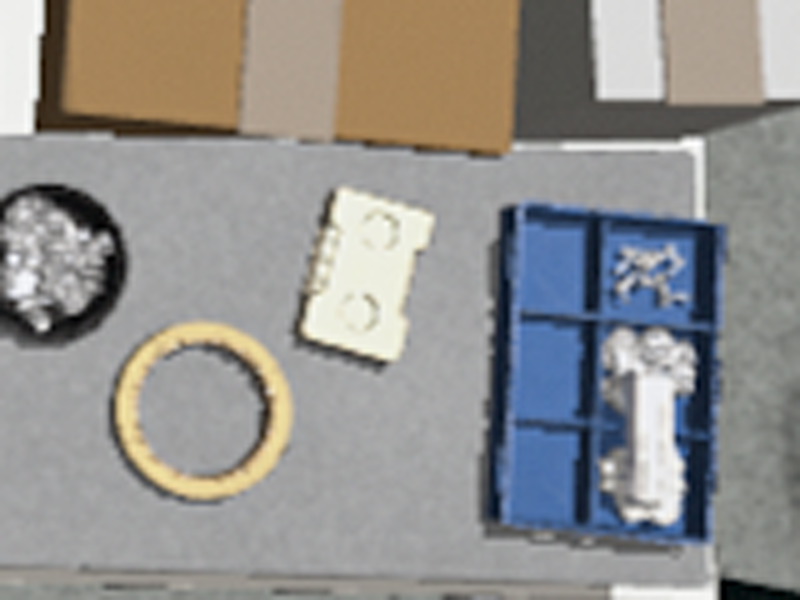

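```bash
python3 - <<'E'
from h import *
import pickle
t,s=pickle.load(open("cams0.pkl","rb"))
c=bot.read_camera("wrist")
print(np.round(tri(t,(320+335/5,190+138/5),c,(311,262)),3),np.round(tri(t,(320+243/5,190+133/5),c,(352,256)),3))
# bin +y far corner
print("bin",np.round(tri(t,(320+507/5,190+207/5),c,(201,232)),3),np.round(tri(t,(320+505/5,190+318/5),c,(184,151)),3))
E
```

```text
[ 0.601 -0.421  0.166] [ 0.607 -0.374  0.152]
bin [ 0.577 -0.56   0.04 ] [ 0.465 -0.288  0.893]
```

The box behind has its top at about 0.16 m, well below the gripper body, and the fingers clear the bin by about 25 mm. The two bin triangulations were mismatched points and are discarded; the bin clearance comes from the ray at board-wall height. Picking block 2.

```bash
python3 - <<'E'
from blk import *
bot.set_gripper(0.80)
p=np.array([.5255,-.4407,.147]); r=down(np.deg2rad(75.55))
bot.line_to((p[0],p[1],.22),rot=r,max_speed=.15)
bot.line_to(p,max_speed=.1); print(np.round(bot.current_contact_force(),1))
bot.set_gripper(0,25); print("open",bot.current_opening()*92,np.round(bot.current_contact_force(),1))
bot.line_to(p+[0,0,.03],max_speed=.06); print(bot.current_opening()*92,np.round(bot.current_contact_force(),1),bot.current_clock())
c=bot.read_camera("wrist");save(c,"w8")
E
```

```text
[-0.6 -0.2 -0.2]
open 57.86509436084891 [-0.3  0.6  3.4]
57.649560449010835 [-0.3 -0.3 -2.3] 24.35
```

View pics/w8.png

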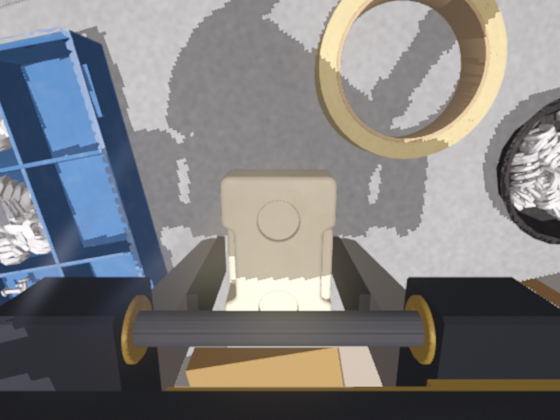

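```bash
python3 - <<'E'
from blk import *
bot.line_to((.5255,-.4407,.39),max_speed=.3)
bot.goto(W(-.07,0,.14),LR)
t=bot.read_camera("top"); cv2.imwrite("pics/t9.png",cv2.resize(t["pixels"][140:300,120:260],None,fx=3.75,fy=3.75))
bot.line_to(W(-.07,0,.03),max_speed=.15); f0=fl(); print("f0",f0)
for h in (.014,.0130,.0125,.012):
    bot.line_to(W(-.07,0,h),max_speed=.03); f=fl(); print(h,f,np.round(tolane(bot.current_ee_pos())*1e3,1))
    if f[2]-f0[2]>3: break
c=bot.read_camera("wrist");save(c,"w9"); print(bot.current_clock())
E
```

```text
f0 [ 0.6 -0.4 -1.2]
0.014 [ 0.7 -0.1 -2. ] [-70.   0.  14.]
0.013 [ 0.7  0.2 -1.2] [-70.   -0.   13.1]
0.0125 [0.4 0.3 0.4] [-69.9   0.   12.8]
0.012 [-0.1 -0.6  3.1] [-69.7   0.   12.8]
29.9667
```

View pics/w9.png

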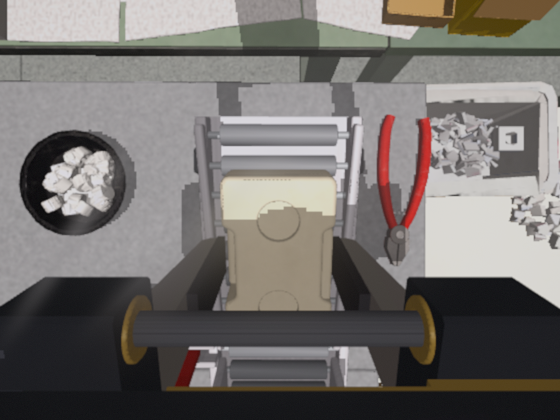

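View pics/t9.png

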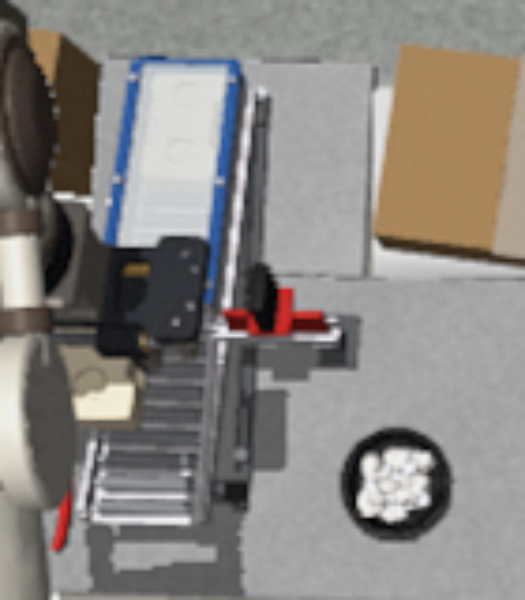

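Block 1 now rests at the end stop (recesses at (187,93) and (182,150) in the top view). Block 2 is seated on the ramp. Releasing it, then looking.

```bash
python3 - <<'E'
from blk import *
bot.set_gripper(0.75); bot.hold(0.3)
bot.line_to(W(-.07,0,.12),max_speed=.2)
p=W(0.06,-.04,.22); bot.goto(p,LR)
c=bot.read_camera("wrist");save(c,"w10"); t=bot.read_camera("top"); cv2.imwrite("pics/t10.png",cv2.resize(t["pixels"][140:300,120:260],None,fx=3.75,fy=3.75)); print(bot.current_clock(),bot.current_ee_pos())
import pickle; pickle.dump((c,t),open("c10.pkl","wb"))
E
```

```text
32.15 [0.66435907 0.1635105  0.40970593]
```

View pics/w10.png

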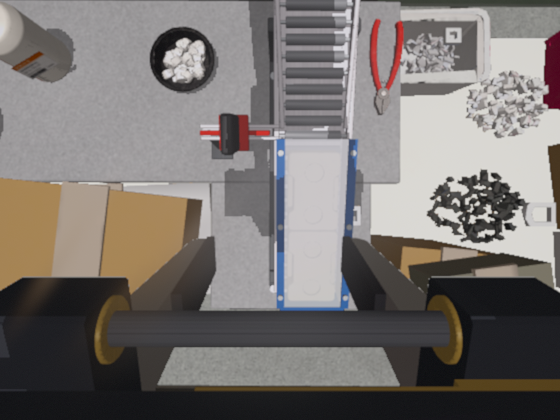

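View pics/t10.png

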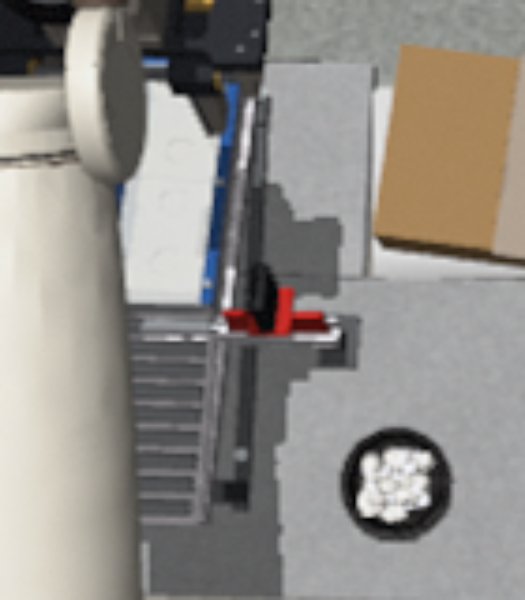

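```bash
python3 - <<'E'
from h import *
im=cv2.imread("pics/w10.png")
g=im[120:315,260:370]; g=cv2.resize(g,None,fx=3,fy=3,interpolation=cv2.INTER_CUBIC)
l=cv2.createCLAHE(4,(4,4)).apply(cv2.cvtColor(g,cv2.COLOR_BGR2GRAY)); cv2.imwrite("pics/w10b.png",np.hstack([g,cv2.cvtColor(l,cv2.COLOR_GRAY2BGR)]))
E
```

```text
(no output)
```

View pics/w10b.png

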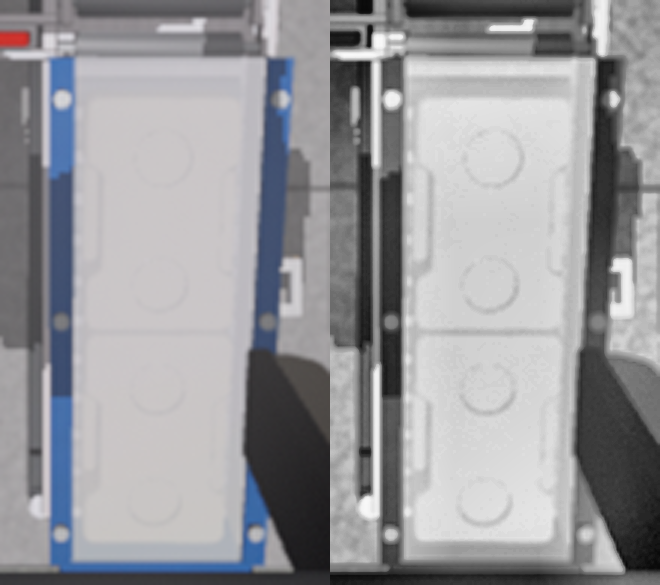

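```bash
python3 - <<'E'
from lane import *
from h import Ol,th_
c,t=pickle.load(open("c10.pkl","rb"))
for r in (97,331,542): print(np.round(cast(c,(260+160/3,120+r/3),Ol,th_,.026)*1e3,1))
print("fin",np.round(cast(c,(229,115),Ol,th_,.092)*1e3,1),np.round(cast(c,(229,152),Ol,th_,.092)*1e3,1))
E
```

```text
[21. -2. 26.]
[109.    0.2  26. ]
[197.9   2.6  26. ]
fin [-15.9 -82.2  92. ] [ 15.5 -83.3  92. ]
```

The blocks span x = 21 to 109 and 109 to 198 mm, so they touch each other and the stop, with the gate clear. Now I'll shut the gate.

```bash
python3 - <<'E'
from h import *
bot.set_gripper(0.5)
bot.goto(W(0,-.0845,.125),LR)
bot.line_to(W(0,-.0845,.059),max_speed=.1); print(fl())
bot.set_gripper(0,20); print("grip",bot.current_opening()*92,np.round(tolane(bot.current_ee_pos())*1e3,1),fl())
bot.line_to(W(0,-.04,.059),max_speed=.08); print(fl())
bot.line_to(W(0,-.002,.059),max_speed=.06); print(fl())
for y in (-.001,0,.001,.002):
    bot.line_to(W(0,y,.059),max_speed=.02); f=fl(); print(y,f,np.round(tolane(bot.current_ee_pos())*1e3,1))
    if abs(f[1])>4: break
print(bot.current_opening()*92)
bot.set_gripper(0.4); print(fl())
bot.line_to(W(0,0,.13),max_speed=.15)
bot.goto(W(.05,-.03,.25),LR)
c=bot.read_camera("wrist");save(c,"w11"); print(bot.current_clock())
import pickle; pickle.dump(c,open("c11.pkl","wb"))
g=cv2.resize(c["pixels"][90:315,180:400],None,fx=3,fy=2.6,interpolation=cv2.INTER_CUBIC);cv2.imwrite("pics/w11b.png",g)
E
```

```text
[0.5 0.5 0.3]
grip 11.981066060432536 [  0.  -84.5  59.2] [0.4 0.1 0.8]
[0.8 2.9 1.9]
[2.1 1.2 3.3]
-0.001 [ 0.7 -0.3  3.8] [ 0.1 -1.2 59.2]
0 [ 1.1 -1.3  4.1] [ 0.1 -0.3 59.1]
0.001 [ 1.  -3.5  4.7] [ 0.1  0.2 59.1]
0.002 [ 0.4 -9.   4.8] [ 0.1  0.2 59.2]
11.989744538159844
[ 0.   1.  -0.4]
39.0583
```

View pics/w11.png

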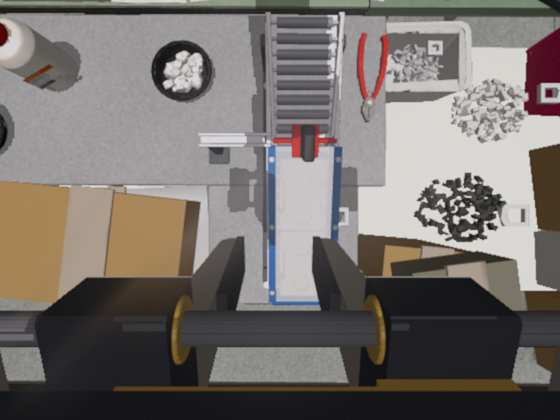

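View pics/w11b.png

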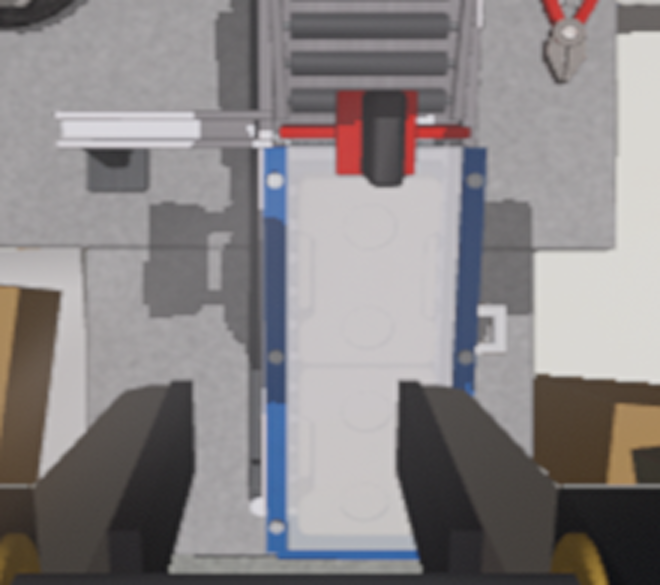

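The gate is against its closed stop (TCP at y = +0.2 mm, 9 N) and both blocks are in the lane. I'll compare the bystanders with the first top picture before handing in.

```bash
python3 - <<'E'
from h import *
import pickle
from lane import cast
c=pickle.load(open("c11.pkl","rb"))
b=[cast(c,(180+u/3,90+132/2.6),Ol,th_,.038)*1e3 for u in (279,470)]; print("blade",np.round(b,1))
t0,s0=pickle.load(open("cams0.pkl","rb"))
t=bot.read_camera("top");save(t,"t12")
d=cv2.absdiff(t["pixels"],t0["pixels"]).max(2)
for n,(x0,x1,y0,y1) in dict(caps=(208,244,250,288),springs=(312,348,224,262),tape=(340,382,252,294),bottle=(276,306,256,292)).items():
    r=d[y0:y1,x0:x1]; print(n,"mean diff",r.mean().round(1),"frac>40",(r>40).mean().round(3))
E
```

```text
blade [[  0.1 -35.8  38. ]
 [  0.1  35.6  38. ]]
caps mean diff 2.3 frac>40 0.0
springs mean diff 2.3 frac>40 0.0
tape mean diff 3.3 frac>40 0.012
bottle mean diff 3.6 frac>40 0.002
```

View pics/t12.png

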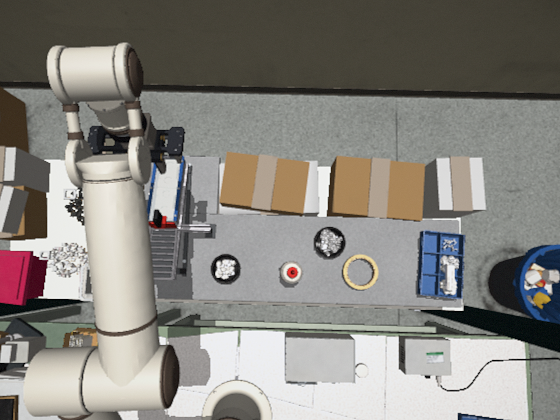

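The blade is centred to within 0.1 mm (-35.8 to 35.6), the dishes, tape and bottle haven't moved, and the arm is clear. Handing in.

```bash
python3 - <<'E'
from h import *
print(bot.current_clock(),fl()); bot.job_done()
E
```

```text
39.1083 [0.4 0.2 0.9]
the job is handed in; nothing more can be done
```

The lane is loaded and the job is handed in at 39.1 s of the 72 s allowed. I slid the gate open to its stop, laid the two blocks on the ramp one after the other so each rolled down under the roof, then slid the gate shut to its closed stop.

**Last checks:**
- **Gate:** the blade spans y = -35.8 to +35.6 mm, so it is shut and centred.
- **Blocks:** just before shutting the gate they measured x = 21 to 109 and 109 to 198 mm. They touch each other, and the first is at the stop (x = 200) to within measuring error. The picture after shutting shows them still in place.
- **Everything else:** both dishes, the tape roll and the bottle match the first top picture. The highest force I read was about 9 N, pressing the gate against its closed stop, and the gripper ended clear of everything.

**What disagreed:**
- My attempt to locate the blue bin from two views gave impossible points, so I used a single-view estimate of its near edge instead (about 25 mm of clearance).
- The first automatic reading of block 1 in the top view caught only part of it, and I used the wrist camera's measurement.

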